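Call the apprentice and point out the edge paint and brush

ROBOT

A 7-joint arm with a two-finger parallel gripper is mounted at the origin on the work surface. World frame = base frame: x ahead of the robot, y to its left, z up, the work surface at z = 0. Lengths are in m, angles in rad, forces in N, time in s.
With the tool pointing down it reaches from about 0.35 to 0.9 m from the base axis. Payload 19.9 kg.
Tool frame: the origin (TCP) lies between the finger pads, 19 mm behind the fingertips; this is the grasp point; z points along the fingers, y is the line along which they close (so a half turn about z gives the same grasp; the last joint's range is limited). The gripper opens to 85 mm and grips with 20 to 120 N. Pads are 22 mm wide; open, the fingers measure 114 mm over their backs; the gripper's body (76 mm by 85 mm) begins 54 mm behind the grasp point. The pads swing forward as they close: fully open they stand 13 mm farther back than shut.
Start: joints at [-1.3, 0.417, -0.01, 1.614, 0.005, 1.111, -0.053], TCP at [0.192, 0.595, 0.25] pointing down, gripper open.
Joint ranges: [-2.81, 2.81], [-0.39, 2.02], [-1.27, 1.25], [0.06, 2.57], [-1.19, 4.33], [0.19, 2], [-2.82, 2.82]. Speed limits (rad/s): [1.89, 1.89, 2.39, 2.39, 3.01, 3.01, 3.01].

INTERFACE

Orientations are given as a unit quaternion [x, y, z, w].
In Python, from plant import r, cams, finder gives the robot as it stands.
- The arm moves only by the tool servo_tool, never from a script. Its argument "steps" is text: rows parted by semicolons, each of 5 numbers parted by spaces: the closure, from 0 (fully open) to 1 (shut), then the shift along the tool's x, y, z in mm, then the turn about the tool's z in rad. A call has 1 to 12 rows; each row shifts and turns the commanded pose from where the row before left it, along the tool's axes as they then stand; what a row does not reach is not made up. A row lasts 1/10 s, in which the tool goes at most 50 mm and 8.59 degrees, less where a joint would pass 70% of its speed; a pose out of reach is approached as far as the arm can. A call is refused whole if a number of a shift passes 50 or a number of a turn 0.15, either way. A call with a gripper value outside its range is refused whole. The fingers move at their own pace and stop on an object; "force" is the grip in N (left out, the last holds). Time passes only in rows, so rows that do not move let the fingers close. It gives the time, the measured TCP pose, the force, the opening and the grip force at its end, in the units of the state.
- r.read_state(): the state, without advancing time (a new reading comes with each control period).
- cams.capture(name): name is "scene" or "top" or "wrist"; returns a dict with "frame" (480x640x3 uint8, blue, green, red), "fx", "fy", "cx", "cy" (pixels), "cam_to_world" (4x4, takes a point from camera to world coordinates); the wrist camera has in their place "hand_eye" (4x4, takes a point from camera to tool coordinates, whose origin is the TCP and whose axes are the flange's). Camera axes: x right, y down, z forward; pixel columns grow to the right and rows downward; lengths in m; the calibration is good to about 2 mm. A picture is of the moment at which its call begins: read the wrist's pose just before it. There is no depth.
- r.hand_in(): hands the job in; it is judged then, once.
Trained networks look in a picture, given as the dict that the camera call returned (one of the last four; its "shot" number tells which), for a name from the list of things; names that differ only in an ending like _2 or _b are one class to them, and where a whole thing is asked for, a point or a joint stands for the part that bears it (a point fixed in the world has none). Each returns a list of dicts, best first, with "confidence" (0 to 1); they miss things now and then, are a little off and sometimes report something else, mostly with a low value. They report only what shows in the picture. A call takes as long as a camera call. They do not tell look-alikes from the thing itself.
- finder.search_frame(picture, name): "at" ([x, y, z] in m, in the coordinates of the camera as it stood for that picture, good to about 4 mm: the middle of the surface that is visible of it).
- finder.place_of(picture, name): "at" ([x, y, z] in m, in the coordinates of the camera as it stood for that picture, good to about 4 mm: a listed point, or the origin of a listed thing).
The state is a dict: "clock": time; "joint_pos": joint angles; "joint_vel": joint speeds; "joint_torque": joint torques, N m; "position": TCP position; "ee_rot": TCP orientation; "force": force on the tool from outside, world axes, zero at the start; "moment": the same for the moment, N m; "finger_gap": finger opening in m; "gripper_force": force on a finger pad.
Only numpy, scipy, OpenCV 4.12 (cv2) and the standard library are available. Lean on these libraries where they do the work, as an engineer would, in place of code of your own. Each camera call takes 0.05 s, during which the arm holds its last target. There are 200 camera calls.

TASK

Call the apprentice by pressing the brass call button fully down and letting it go, then show what to bring for this order: point down at the cap of the blue paint jar, fingertips just above its middle, for at least two seconds, and after that in the same way at the bristles of the flat brush. Never touch or move any jar or hand tool, and go up before you cross over, so that you do not point at another jar or tool on the way. Finish with the hand raised at least 20 cm above the desk.

Things in the scene. Friction and masses are not known exactly. Their poses are not given: they have to be found in the camera images.
- call_button (a joint): Travel of the call button, m: 0 up, 0.006 fully down. A spring pushes it back up; it starts to move at about 1.5 N and is fully down at 5 N.
- call_button_top (a point): Centre of the top of the call button: a round brass-coloured push button, 36 mm across, in a round black housing 52 mm across fixed on the desk, on the robot's right beyond the tools. Its top is 22 mm above the desk when up and goes down by 6 mm. Press straight down with the fingers shut.
- jar_blue_lid (a point): The jar of edge paint with a blue screw cap: clear glass with a paper label, 54 mm across, 65 mm tall, cap 48 mm across; loose, standing on the tray, so its cap's top is 77 mm above the desk. This point is the centre of the top of the cap. The four jars stand in a row, in any order, 83 mm between centres.
- jar_blue: The blue-capped jar itself; origin at the centre of its underside, z up.
- jar_red: A jar of edge paint with a red screw cap: clear glass with a paper label, 54 mm across, 65 mm tall, cap 48 mm across; loose, standing on the tray, so its cap's top is 77 mm above the desk. Origin at the centre of its underside, z up. Not wanted for this order.
- jar_green: A jar of edge paint with a green screw cap: clear glass with a paper label, 54 mm across, 65 mm tall, cap 48 mm across; loose, standing on the tray, so its cap's top is 77 mm above the desk. Origin at the centre of its underside, z up. Not wanted for this order.
- jar_yellow: A jar of edge paint with a yellow screw cap: clear glass with a paper label, 54 mm across, 65 mm tall, cap 48 mm across; loose, standing on the tray, so its cap's top is 77 mm above the desk. Origin at the centre of its underside, z up. Not wanted for this order.
- paint_tray: Low plywood tray board, 90 by 330 by 12 mm, fixed on the desk on the robot's left, the jars stand on it in a row along its y axis. Origin at the centre of its underside.
- brush_bristles (a point): Middle of the top of the bristles of the flat brush. The bristles are grey, 55 mm long, 39 mm wide; this point is 17.5 mm above the desk.
- brush: Flat paint brush, 180 mm long, lying loose on the desk on the robot's right among the hand tools: yellow handle 20 mm thick to its -x end, copper ferrule (its highest part, 20 mm), grey bristles to its +x end, away from the robot. Origin at mid-length on its underside, x along the brush; the bristles' middle is 62.5 mm along +x.
- awl: Awl with a red plastic handle and thin steel shank, 170 mm long, 26 mm thick, lying loose along its x axis beside the brush. Origin at mid-length on its underside. Not wanted.
- beveller: Edge beveller with a brown wooden handle, brass collar and steel shank, 170 mm long, 22 mm thick, lying loose along its x axis beside the brush. Origin at mid-length on its underside. Not wanted.
Things that resemble listed ones, but are neither listed nor needed, are in the scene too. What is shaped like the jar_yellow but purple is not meant.

How it is judged:
On the way, in this order (a step that is already met when the one before it is completed fails the run):
1. the call button is pressed down (at least 4.5 of its 6 mm) (value of joint call_button above 0.0045 m), for 0.05 s.
2. button let go, hand points at the blue cap for 2 s: tool point within 20 mm of its centre seen from above, 20 to 85 mm above it, tool within 45 degrees of straight down (horizontal distance between the grasp point and jar_blue_lid below 0.02 m and z of the grasp point in the frame of jar_blue_lid between 0.02 and 0.085 m and angle between the grasp point's own z axis and vertical above 2.35 rad and value of joint call_button below 0.001 m), for 2 s.
3. hand points at the bristles for 2 s: tool point within 20 mm of their middle seen from above, 20 to 85 mm above them, tool within 45 degrees of straight down (horizontal distance between the grasp point and brush_bristles below 0.02 m and z of the grasp point in the frame of brush_bristles between 0.02 and 0.085 m and angle between the grasp point's own z axis and vertical above 2.35 rad), for 2 s.
At the end, for the whole second after the job is handed in: The tool point is more than 19 cm above the desk, the call button is up (within 1 mm), and every jar and hand tool is at rest within 8 mm of where it began, the jars upright (within 0.1 rad) (height (world z) of the grasp point above 0.19 m and value of joint call_button below 0.001 m and distance of each of jar_blue, jar_red, jar_green, jar_yellow, brush, awl, beveller from where it was at the start of the episode below 0.008 m and angle between each of jar_blue, jar_red, jar_green, jar_yellow's own z axis and vertical below 0.1 rad and linear speed of each of jar_blue, jar_red, jar_green, jar_yellow, brush, awl, beveller below 0.02 m/s); the robot touches nothing.
It fails at once if a jar or hand tool is touched by the robot (more than 0.5 N) (contact force between any of the fingers, the arm and jar_blue above 0.5 N or contact force between any of the fingers, the arm and jar_red above 0.5 N or contact force between any of the fingers, the arm and jar_green above 0.5 N or contact force between any of the fingers, the arm and jar_yellow above 0.5 N or contact force between any of the fingers, the arm and brush above 0.5 N or contact force between any of the fingers, the arm and awl above 0.5 N or contact force between any of the fingers, the arm and beveller above 0.5 N).
It fails at once if a jar or hand tool is moved or lifted by more than 8 mm (distance of any of jar_blue, jar_red, jar_green, jar_yellow, brush, awl, beveller from where it was at the start of the episode above 0.008 m).
It fails at once if hand points at an unwanted thing: tool point within 15 mm of its origin seen from above and less than 120 mm (jars) or 65 mm (awl, beveller) above the desk ((horizontal distance between the grasp point and jar_red below 0.015 m and height (world z) of the grasp point below 0.12 m) or (horizontal distance between the grasp point and jar_green below 0.015 m and height (world z) of the grasp point below 0.12 m) or (horizontal distance between the grasp point and jar_yellow below 0.015 m and height (world z) of the grasp point below 0.12 m) or (horizontal distance between the grasp point and awl below 0.015 m and height (world z) of the grasp point below 0.065 m) or (horizontal distance between the grasp point and beveller below 0.015 m and height (world z) of the grasp point below 0.065 m)).
It also fails if it takes over 58 s, if anything falls off the work surface, if the arm or the gripper's body presses on something with over 40 N, if the wrist force passes 120 N, or if a joint passes its speed limit or range.

## Working session

There is one attempt and no reset: what is moved stays moved. The work goes in short steps, Python scripts to look and compute and a tool call to move; the robot and the scene stay as the last step left them, time stands still between calls to the robot, and variables do not carry over. Pictures are saved under pics/ and viewed, at most 10 in all, crops included, and the job is handed in when it is done.

Besides the shell and the picture viewer there is one more tool, called after ">>>" as name(argument=value, ...) on one line, values as JSON. servo_tool: Moves the arm, as the interface text tells. Its arguments: {"type":"object","properties":{"steps":{"type":"string"},"force":{"type":"number"}},"required":["steps"]}

```bash
mkdir -p pics; cat > h.py <<'E'
import numpy as np, cv2
from plant import r, cams, finder
from scipy.spatial.transform import Rotation as R
def world(p,pic):
    return (pic["cam_to_world"]@np.append(p,1))[:3]
E
python3 - <<'E'
from h import *
s=r.read_state(); print(s["clock"],s["position"],s["ee_rot"],R.from_quat(s["ee_rot"]).as_matrix().round(3),s["finger_gap"])
for c in ["top","scene"]:
    p=cams.capture(c); cv2.imwrite(f"pics/{c}0.png",p["frame"])
    for n in ["call_button_top","jar_blue_lid","jar_red","jar_green","jar_yellow","brush_bristles","brush","awl","beveller"]:
        for d in finder.place_of(p,n)[:2]: print(c,n,round(d["confidence"],2),world(d["at"],p).round(3))
E
```

```text
0.0 [0.1921925  0.59435517 0.24935124] [ 1.55732068e-01  9.87799130e-01 -6.29047506e-04 -7.59659782e-05] [[-0.951  0.308 -0.   ]
 [ 0.308  0.951 -0.001]
 [-0.    -0.001 -1.   ]] 0.0851993635394606
top call_button_top 0.69 [ 0.657 -0.128  0.023]
top jar_blue_lid 0.93 [0.558 0.053 0.074]
top jar_blue_lid 0.46 [ 0.456 -0.331 -0.001]
top jar_red 0.96 [0.505 0.205 0.012]
top jar_red 0.71 [ 0.456 -0.332  0.   ]
top jar_green 0.89 [0.477 0.288 0.014]
top jar_yellow 0.98 [ 0.691  0.211 -0.003]
top jar_yellow 0.9 [0.53  0.129 0.013]
top brush_bristles 0.98 [ 0.536 -0.227  0.017]
top brush 0.94 [ 0.475 -0.234  0.003]
top brush 0.56 [0.531 0.128 0.014]
top awl 0.83 [ 0.458 -0.333 -0.   ]
top beveller 0.81 [ 0.472 -0.132  0.003]
scene call_button_top 0.74 [ 0.654 -0.13   0.025]
scene jar_blue_lid 0.95 [0.558 0.054 0.077]
scene jar_red 0.88 [0.499 0.209 0.007]
scene jar_green 0.78 [0.475 0.288 0.013]
scene jar_yellow 0.94 [ 0.689  0.211 -0.002]
scene jar_yellow 0.8 [0.528 0.13  0.009]
scene brush_bristles 0.7 [ 0.535 -0.232  0.02 ]
scene brush 0.9 [ 0.472 -0.237 -0.001]
scene awl 0.75 [ 0.454 -0.332  0.001]
scene beveller 0.58 [ 0.475 -0.134 -0.002]
```

View pics/top0.png

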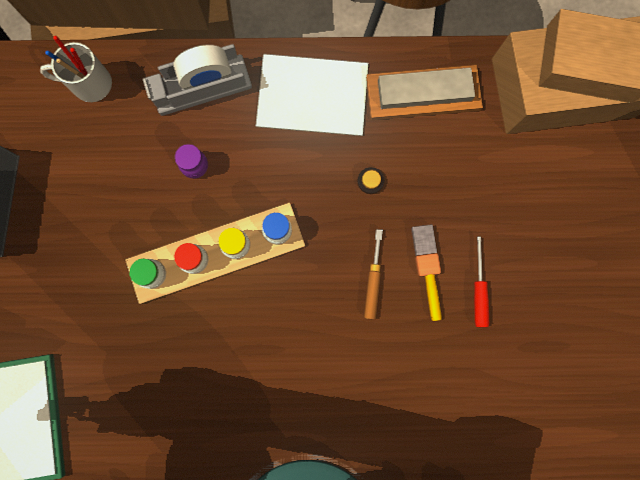

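View pics/scene0.png

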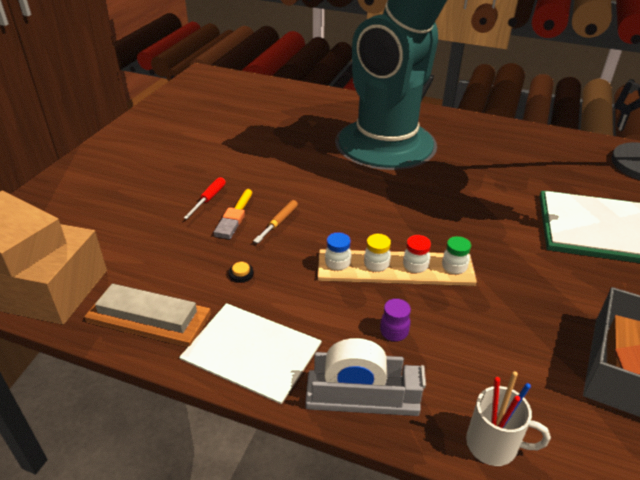

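The top view shows the blue cap at about (276,228), with yellow, red and green to its left. The button is at (371,180) and the bristles at (425,240). The purple jar at (190,160) is a decoy. The finder agrees between both views, so I'm moving towards the button.

>>> servo_tool(steps="1 -20 -16 0 0;1 -36 -30 0 0;1 -36 -30 0 0;1 -36 -30 0 0;1 -36 -30 0 0;1 -36 -30 0 0;1 -36 -30 0 0;1 -36 -30 0 0;1 -36 -30 0 0;1 -36 -30 0 0;1 -36 -30 0 0;1 -36 -30 0 0", force=40)

```text
clock: 2.2
position: [0.4824, 0.1357, 0.2503]
ee_rot: [0.156, 0.988, 0.0, 0.0]
force: [0.1, 1.4, -0.2]
finger_gap: 0.0001
gripper_force: 0.0
```

```bash
cat >> h.py <<'E'
def to(target):
    s=r.read_state(); M=R.from_quat(s["ee_rot"]).as_matrix()
    print("t",round(s["clock"],2),"tcp",np.round(s["position"],4),"tool mm",(1000*M.T@(np.array(target)-s["position"])).round(1),"F",np.round(s["force"],1),"gap",round(s["finger_gap"],4),"z",M[:,2].round(3))
E
python3 - <<'E'
from h import *
to([.655,-.129,.12])
# blob centres cross-check
for c in ["top","scene"]:
    p=cams.capture(c); T=np.array(p["cam_to_world"])
    hsv=cv2.cvtColor(p["frame"],cv2.COLOR_BGR2HSV)
    for nm,lo,hi,z,X in [("btn",(15,120,140),(32,255,255),.022,(.655,-.129)),("blue",(100,120,80),(125,255,255),.077,(.558,.053)),("bristle",(0,0,60),(179,70,255),.0175,(.535,-.23))]:
        q=np.linalg.inv(T)@[*X,z,1]; u,v=p["fx"]*q[0]/q[2]+p["cx"],p["fy"]*q[1]/q[2]+p["cy"]
        m=cv2.inRange(hsv,lo,hi); w=np.zeros_like(m); cv2.circle(w,(int(u),int(v)),24,255,-1)
        M=cv2.moments(m&w,True)
        if M["m00"]<20: print(c,nm,"none");continue
        d=T[:3,:3]@[(M["m10"]/M["m00"]-p["cx"])/p["fx"],(M["m01"]/M["m00"]-p["cy"])/p["fy"],1]
        print(c,nm,M["m00"],(T[:3,3]+d*(z-T[2,3])/d[2]).round(4))
E
```

```text
t 2.2 tcp [0.4824 0.1357 0.2503] tool mm [-245.6 -198.9  130.4] F [ 0.1  1.4 -0.2] gap 0.0001 z [ 0.001  0.    -1.   ]
top btn 268.0 [ 0.6527 -0.1297  0.022 ]
top blue 536.0 [0.5555 0.0504 0.077 ]
top bristle 575.0 [ 0.5342 -0.2276  0.0175]
scene btn 204.0 [ 0.659  -0.1263  0.022 ]
scene blue 364.0 [0.5671 0.0546 0.077 ]
scene bristle 298.0 [ 0.5474 -0.2237  0.0175]
```

>>> servo_tool(steps="1 -35 -28 0 0;1 -35 -28 0 0;1 -35 -28 0 0;1 -35 -28 0 0;1 -35 -28 0 0;1 -35 -28 0 0;1 -24 -22 0 0;1 -8 -8 0 0;1 0 0 30 0;1 0 0 40 0;1 0 0 40 0;1 0 0 0 0")

```text
clock: 3.5
position: [0.6484, -0.1238, 0.1353]
ee_rot: [0.155, 0.988, 0.0, -0.004]
force: [0.1, -0.2, 0.2]
finger_gap: 0.0001
gripper_force: 0.0
```

```bash
python3 - <<'E'
from h import *
to([.654,-.129,.041])
s=r.read_state();p=cams.capture("wrist"); cv2.imwrite("pics/w1.png",p["frame"])
M=np.eye(4);M[:3,:3]=R.from_quat(s["ee_rot"]).as_matrix();M[:3,3]=s["position"]
p["cam_to_world"]=M@p["hand_eye"]
for d in finder.place_of(p,"call_button_top"): print(d["confidence"],world(d["at"],p).round(4))
E
```

```text
t 3.5 tcp [ 0.6484 -0.1238  0.1353] tool mm [-7.7 -3.1 94.2] F [ 0.1 -0.2  0.2] gap 0.0001 z [-0.008  0.001 -1.   ]
0.75 [ 0.6514 -0.1323  0.022 ]
```

>>> servo_tool(steps="1 -6 -5 10 0;1 0 0 30 0;1 0 0 30 0;1 0 0 15 0;1 0 0 0 0;1 0 0 0 0")

```text
clock: 4.2
position: [0.656, -0.1324, 0.0565]
ee_rot: [0.156, 0.988, -0.0, 0.001]
force: [-0.1, -0.5, 1.2]
finger_gap: 0.0001
gripper_force: 0.0
```

```bash
python3 - <<'E'
from h import *
to([.653,-.130,.041])
E
```

```text
t 4.2 tcp [ 0.656  -0.1324  0.0565] tool mm [ 3.7  1.4 15.5] F [-0.1 -0.5  1.2] gap 0.0001 z [ 0.002 -0.    -1.   ]
```

>>> servo_tool(steps="1 2 1 4 0;1 0 0 4 0;1 0 0 4 0;1 0 0 3 0;1 0 0 2 0;1 0 0 0 0;1 0 0 0 0")

```text
clock: 4.9
position: [0.6536, -0.1304, 0.0381]
ee_rot: [0.156, 0.988, 0.0, 0.0]
force: [-0.9, 1.3, 3.0]
finger_gap: 0.0004
gripper_force: 1.4
```

>>> servo_tool(steps="1 0 0 2 0;1 0 0 1 0;1 0 0 1 0;1 0 0 0 0;1 0 0 0 0")

```text
clock: 5.4
position: [0.6537, -0.1305, 0.0347]
ee_rot: [0.156, 0.988, 0.0, 0.0]
force: [-4.9, 2.9, 13.7]
finger_gap: 0.0
gripper_force: 6.9
```

At 13.7 N the button is well past its 5 N full-travel force, so it is fully down. Going up.

>>> servo_tool(steps="1 0 0 -10 0;1 0 0 -40 0;1 0 0 -45 0;1 0 0 -45 0;1 0 0 -25 0;1 0 0 0 0;1 0 0 0 0")

```text
clock: 6.1
position: [0.6535, -0.1305, 0.1993]
ee_rot: [0.156, 0.988, 0.0, 0.0]
force: [-0.9, 0.6, -0.6]
finger_gap: -0.0001
gripper_force: 0.0
```

```bash
python3 - <<'E'
from h import *
to([.557,.052,.20])
E
```

```text
t 6.1 tcp [ 0.6535 -0.1305  0.1993] tool mm [148.  143.9  -0.8] F [-0.9  0.6 -0.6] gap -0.0001 z [ 0.001 -0.    -1.   ]
```

>>> servo_tool(steps="1 20 20 0 0;1 33 32 0 0;1 33 32 0 0;1 33 32 0 0;1 20 19 0 0;1 9 9 0 0;1 0 0 0 0;1 0 0 0 0;1 0 0 0 0")

```text
clock: 7.0
position: [0.5575, 0.0506, 0.1987]
ee_rot: [0.157, 0.988, -0.0, -0.0]
force: [-0.1, 0.0, -0.4]
finger_gap: -0.0002
gripper_force: 0.0
```

```bash
python3 - <<'E'
from h import *
s=r.read_state();p=cams.capture("wrist"); cv2.imwrite("pics/w2.png",p["frame"])
M=np.eye(4);M[:3,:3]=R.from_quat(s["ee_rot"]).as_matrix();M[:3,3]=s["position"]
p["cam_to_world"]=M@p["hand_eye"]
for d in finder.place_of(p,"jar_blue_lid"): print(d["confidence"],world(d["at"],p).round(4))
to([.557,.052,.127])
E
```

```text
0.77 [0.5525 0.0521 0.0762]
t 7.1 tcp [0.5574 0.0509 0.1988] tool mm [ 0.7  1.  71.8] F [ 0.6 -0.1 -0.4] gap 0.0003 z [-0.    -0.001 -1.   ]
```

View pics/w2.png

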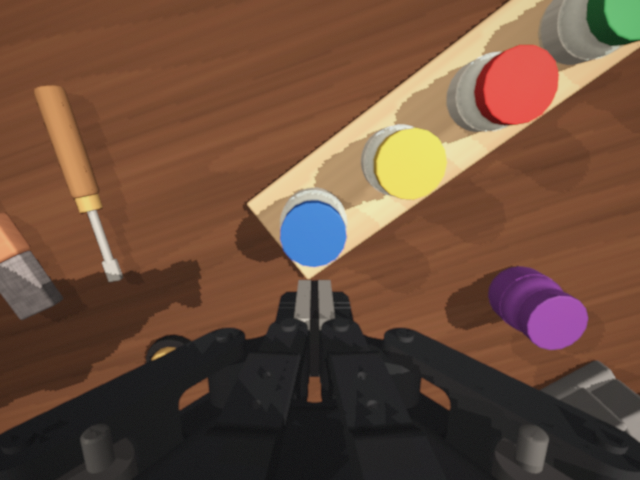

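The wrist view shows the blue cap at (313,233), straight ahead of the shut fingertips at (315,290). Yellow, red and green are to the right of it. I'll go down to about 50 mm above the cap and hold.

>>> servo_tool(steps="1 1 1 20 0;1 0 0 30 0;1 0 0 20 0;1 0 0 0 0;1 0 0 0 0;1 0 0 0 0;1 0 0 0 0;1 0 0 0 0;1 0 0 0 0;1 0 0 0 0;1 0 0 0 0;1 0 0 0 0")

```text
clock: 8.3
position: [0.5564, 0.0533, 0.129]
ee_rot: [0.156, 0.988, -0.0, -0.0]
force: [0.6, -0.2, -0.6]
finger_gap: -0.0
gripper_force: 0.0
```

>>> servo_tool(steps="1 0 0 0 0;1 0 0 0 0;1 0 0 0 0;1 0 0 0 0;1 0 0 0 0;1 0 0 0 0;1 0 0 0 0;1 0 0 0 0;1 0 0 0 0;1 0 0 0 0;1 0 0 0 0;1 0 0 0 0")

```text
clock: 9.5
position: [0.5564, 0.0533, 0.129]
ee_rot: [0.156, 0.988, -0.0, 0.0]
force: [-0.0, -0.3, -0.2]
finger_gap: 0.0001
gripper_force: 0.0
```

>>> servo_tool(steps="1 0 0 0 0;1 0 0 0 0;1 0 0 0 0;1 0 0 0 0;1 0 0 0 0;1 0 0 0 0;1 0 0 0 0;1 0 0 0 0")

```text
clock: 10.3
position: [0.5564, 0.0534, 0.129]
ee_rot: [0.156, 0.988, -0.0, 0.0]
force: [-0.2, -0.1, 0.9]
finger_gap: -0.0002
gripper_force: 0.0
```

>>> servo_tool(steps="1 0 0 -20 0;1 0 0 -40 0;1 0 0 -20 0;1 0 0 0 0;1 0 0 0 0")

```text
clock: 10.8
position: [0.5564, 0.0535, 0.209]
ee_rot: [0.156, 0.988, 0.0, 0.0]
force: [0.5, -0.1, -0.8]
finger_gap: 0.0002
gripper_force: 0.0
```

```bash
python3 - <<'E'
from h import *
to([.535,-.229,.20])
E
```

```text
t 10.8 tcp [0.5564 0.0535 0.209 ] tool mm [ -66.5 -275.3    9. ] F [ 0.5 -0.1 -0.8] gap 0.0002 z [ 0.  0. -1.]
```

>>> servo_tool(steps="1 -5 -20 0 0;1 -10 -42 0 0;1 -10 -42 0 0;1 -10 -42 0 0;1 -10 -42 0 0;1 -10 -42 0 0;1 -8 -30 0 0;1 -4 -15 0 0;1 0 0 0 0;1 0 0 0 0;1 0 0 0 0")

```text
clock: 11.9
position: [0.5359, -0.2272, 0.2086]
ee_rot: [0.155, 0.988, 0.0, -0.0]
force: [0.1, -0.0, -0.2]
finger_gap: -0.0002
gripper_force: 0.0
```

```bash
python3 - <<'E'
from h import *
s=r.read_state();p=cams.capture("wrist"); cv2.imwrite("pics/w3.png",p["frame"])
M=np.eye(4);M[:3,:3]=R.from_quat(s["ee_rot"]).as_matrix();M[:3,3]=s["position"]
p["cam_to_world"]=M@p["hand_eye"]
for d in finder.place_of(p,"brush_bristles"): print(d["confidence"],world(d["at"],p).round(4))
to([.535,-.229,.070])
E
```

```text
0.62 [ 0.5344 -0.2251  0.0168]
t 12.0 tcp [ 0.5359 -0.2276  0.2089] tool mm [  0.4  -1.7 138.9] F [-0.5 -0.1 -0.7] gap -0.0001 z [-0.  0. -1.]
```

View pics/w3.png

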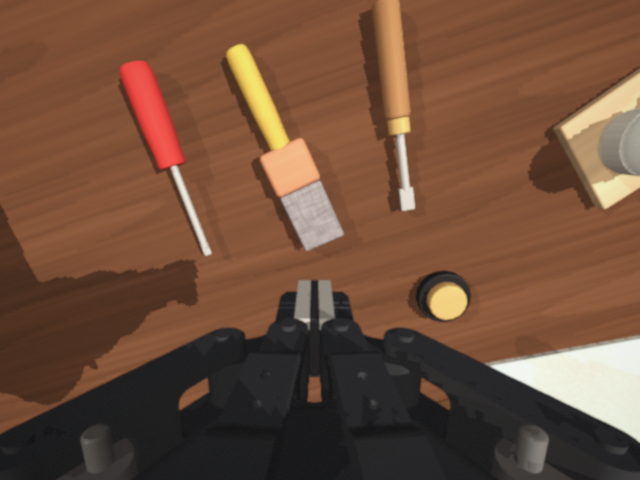

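The wrist view shows the bristles at (312,215), straight ahead of the fingertips. The awl and beveller are to the sides, and the button at (447,297) is up. I'll go down to z≈0.069 (about 51 mm above the bristles) and hold.

>>> servo_tool(steps="1 0 0 30 0;1 0 0 45 0;1 0 0 40 0;1 0 0 25 0;1 0 0 0 0;1 0 0 0 0;1 0 0 0 0;1 0 0 0 0;1 0 0 0 0;1 0 0 0 0;1 0 0 0 0;1 0 0 0 0")

```text
clock: 13.2
position: [0.5356, -0.229, 0.0691]
ee_rot: [0.156, 0.988, -0.0, 0.0]
force: [-1.0, -0.0, 0.4]
finger_gap: 0.0001
gripper_force: 0.0
```

>>> servo_tool(steps="1 0 0 0 0;1 0 0 0 0;1 0 0 0 0;1 0 0 0 0;1 0 0 0 0;1 0 0 0 0;1 0 0 0 0;1 0 0 0 0;1 0 0 0 0;1 0 0 0 0;1 0 0 0 0;1 0 0 0 0")

```text
clock: 14.4
position: [0.5356, -0.2289, 0.0691]
ee_rot: [0.156, 0.988, -0.0, 0.0]
force: [-0.5, -0.3, -0.0]
finger_gap: -0.0
gripper_force: 0.0
```

>>> servo_tool(steps="1 0 0 0 0;1 0 0 0 0;1 0 0 0 0;1 0 0 0 0;1 0 0 0 0;1 0 0 0 0;1 0 0 0 0;1 0 0 0 0")

```text
clock: 15.2
position: [0.5356, -0.2289, 0.0691]
ee_rot: [0.156, 0.988, -0.0, 0.0]
force: [0.2, 0.3, 0.0]
finger_gap: 0.0001
gripper_force: 0.0
```

>>> servo_tool(steps="1 0 0 -20 0;1 0 0 -40 0;1 0 0 -45 0;1 0 0 -45 0;1 0 0 -30 0;1 0 0 0 0;1 0 0 0 0;1 0 0 0 0;1 0 0 0 0")

```text
clock: 16.1
position: [0.5351, -0.2288, 0.2479]
ee_rot: [0.156, 0.988, -0.0, -0.001]
force: [-0.2, 0.6, -0.1]
finger_gap: -0.0
gripper_force: 0.0
```

```bash
python3 -c "
from h import *
print(r.hand_in())"
```

```text
the job is handed in; nothing more can be done
None
```

I pressed the call button fully and let it go, then pointed at the blue cap and at the bristles for over 2 s each. The hand finished about 25 cm above the desk, and I handed the job in at about 16 s; no verdict came back.

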